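Lever the vacuum pump up onto its service chock

ROBOT

A 6-joint arm with a two-finger parallel gripper is mounted at the origin on the work surface. World frame = base frame: x ahead of the robot, y to its left, z up, the work surface at z = 0. Lengths are in m, angles in rad, forces in N, time in s.
With the tool pointing down it reaches from about 0.35 to 0.8 m from the base axis. Payload 7.3 kg.
Tool frame: the origin (TCP) lies between the finger pads; the fingertips stand 25 mm ahead of it and the grasp point (between the pads) lies 6 mm ahead of it (r.tip_extent is the distance from the TCP to the fingertips, in m); z points along the fingers, y is the direction in which the jaws open and shut (so a half turn about z gives the same grasp; the last joint's range is limited). The gripper opens to 85 mm and grips with 20 to 120 N. Pads are 22 mm wide; open, the fingers measure 114 mm over their backs; the gripper's body (76 mm by 85 mm) begins 54 mm behind the grasp point. The pads swing forward as they close: fully open they stand 13 mm farther back than shut.
Start: joints at [-1.321, 0.342, 1.524, -0, 1.275, -0.146], TCP at [0.202, -0.484, 0.256] pointing down, gripper open.
Joint ranges: [-2.53, 2.53], [-0.77, 2.02], [0.04, 2.7], [-1, 4.14], [0.28, 2.66], [-3.11, 3.11]. Speed limits (rad/s): [2.57, 2.57, 3.14, 3.14, 3.14, 3.14].

INTERFACE

Orientations are given as a unit quaternion [x, y, z, w].
In Python, from workcell import r, command_gripper, optics gives the robot as it stands. The module is installed in compiled form; this text tells all that it offers. Calls block until the motion is done:
- r.reach(position, orientation): joint-space move of the TCP to a pose.
- r.move_straight(position, orientation=None, speed=0.15, max_force=None): straight line of the TCP; orientation=None keeps the orientation; speed is the mean speed in m/s. With max_force (N) it stops when the force on the tool has changed by that much, and returns True; else False.
- r.movej(angles): joint-space move.
- command_gripper(opening, force=None): finger opening in m; force is the grip in N (None keeps the last); returns when the fingers have stopped.
- r.hold(seconds).
- r.solve_ik(position, orientation): joint angles nearest the present ones, or None.
- r.read_state(): the state.
- optics.get_image(name): name is "scene" or "top" or "wrist"; returns (picture, depth): 420x560x3 uint8, red, green, blue; 420x560 float32, m along the optical axis (not along the pixel's ray), 0 where there is no reading.
- optics.camera_model(name): a dict with "K" (3x3 intrinsics, pixels), "R" (3x3) and "t" (3): a world point X has camera coordinates R X + t; the wrist camera has in their place "tool_from_camera" (4x4, takes a point from camera to tool coordinates, whose origin is the TCP and whose axes are the flange's). Camera axes: x right, y down, z forward; pixel columns grow to the right and rows downward; lengths in m; the calibration is good to about 2 mm. A picture is of the moment at which its call begins: read the wrist's pose just before it. camera_model takes no time and is no camera call.
A pose or a line that the arm cannot do raises r.PlanningError and nothing moves.
- r.finish_job(): hands the job in, once; it reports no verdict.
The state is a dict: "time_s": time; "joint_positions": joint angles; "dq": joint speeds; "tau": joint torques, N m; "eef_pos": TCP position; "eef_rot": TCP orientation; "contact_force": force on the tool from outside, world axes, zero at the start; "torque": the same for the moment, N m; "grip_width": finger opening in m.
Only numpy, scipy, OpenCV 4.12 (cv2) and the standard library are available. Lean on these libraries where they do the work, as an engineer would, in place of code of your own. Each camera call takes 0.05 s, during which the arm holds its last target.

TASK

Prop up the vacuum pump for its oil drain: press down the orange pad of the cranked pry bar that lies over the fulcrum block, levering up the edge of the pump's heavy base until the yellow spring-loaded chock has slid in under it, then let go so that the pump rests on the chock. Lift with the bar only: keep the robot off the pump itself, leave the bar in place on its fulcrum, and do not knock the amber bottle over.

Things in the scene. Friction and masses are not known exactly. Their poses are not given: they have to be found in the camera images.
- pry_bar: Loose cranked steel bar, 22 wide, 10 thick, on a bolted fulcrum's round ridge between cheeks. Origin: its underside on the ridge, 30 above bench; x to the tip (at 65, 25 in under the base), z up. -x climbs to a level orange pad: x -275 to -205, 30 wide, top at z 96 (126 over bench). Its middle needs 8-15 N and about 60 down (bar turns 0.25 rad, pad shifts 20 to -x); 75 down is safe. Sizes mm
- pump: Vacuum pump, 7 to 11 kg, loose: grey base plate 280 (x) x 200 x 16 mm, underside 41 mm above the bench on four rubber feet; white housing and blue motor on it, 212 mm high in all. Origin: centre of the footprint at bench level; levered edge at x = -140 mm, motor end +x, z up. It tips about its far feet; on the chock it stands tipped about 0.05 rad.
- chock (a joint): Travel (m) of the yellow spring-loaded chock, a 42 x 30 mm block, top 53 mm above the bench, in an aluminium track beside the fulcrum. About 0.002 while its nose presses on the base plate's edge; once that edge is levered up about 14 mm the spring slides it in under by itself, to 0.030, within 0.5 s.
- bottle: Bystander: amber bottle, white cap, 68 mm across, 130 mm high, loose on the bench beyond the pad end of the bar, among a vial rack (56 mm high) and a blue bin (40 mm). Origin: centre of its underside.

How it is judged:
On the way:
1. the pump's base is levered up by the bar (tipped more than 0.045 rad with the bar bearing on it) (angle between pump's own z axis and vertical above 0.045 rad and contact force between pry_bar and pump above 3 N), for 0.1 s.
At the end, for the whole second after the job is handed in: The chock is in under the base (travel over 20 mm) and the pump rests on it, still, tipped 0.035 to 0.065 rad and within 30 mm of where it stood; the bar lies still on its fulcrum, its origin within 20 mm of where it was (value of joint chock above 0.02 m and angle between pump's own z axis and vertical between 0.035 and 0.065 rad and linear speed of pump below 0.02 m/s and distance of pump from where it was at the start of the episode below 0.03 m and distance of pry_bar from where it was at the start of the episode below 0.02 m and linear speed of pry_bar below 0.03 m/s); the robot touches nothing.
It fails at once if the robot pushes or lifts the pump itself (over 3 N) (contact force between any of the fingers, the arm and pump above 3 N).
It fails at once if the amber bottle is knocked over (tipped more than 0.5 rad) (angle between bottle's own z axis and vertical above 0.5 rad).
It also fails if it takes over 32 s, if anything falls off the work surface, if the arm or the gripper's body presses on something with over 40 N, if the wrist force passes 120 N, or if a joint passes its speed limit or range.

## Working session

There is one attempt and no reset: what is moved stays moved. The work goes in short steps, each a Python script; the robot and the scene stay as the last script left them, time stands still between calls to the robot, and variables do not carry over. Pictures are saved under pics/ and viewed, and the job is handed in when it is done.

```bash
mkdir -p pics
python3 - <<'E'
from workcell import r, optics
import cv2,numpy as np
s=r.read_state();print(s['time_s'],s['eef_pos'],s['eef_rot'],s['grip_width'])
for n in("scene","top"):
    im,d=optics.get_image(n);cv2.imwrite(f"pics/{n}0.png",im[:,:,::-1]);np.savez(f"{n}0.npz",im=im,d=d,**{k:np.array(v) for k,v in optics.camera_model(n).items()})
    m=optics.camera_model(n);print(n,np.round(m['K'],1).tolist(),np.round(-m['R'].T@m['t'],3))
E
```

```text
0.0 [ 0.20231858 -0.48405171  0.25560591] [ 9.80485292e-01  1.96590863e-01 -5.79784231e-05 -7.87822658e-04] 0.08530249806095566
scene [[438.4, 0.0, 277.2], [0.0, 438.4, 216.9], [0.0, 0.0, 1.0]] [ 1.182 -0.199  0.97 ]
top [[421.0, 0.0, 277.4], [0.0, 421.0, 206.1], [0.0, 0.0, 1.0]] [0.388 0.039 1.101]
```

View pics/scene0.png

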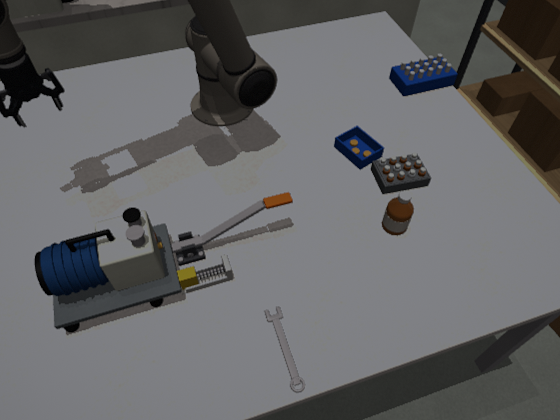

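View pics/top0.png

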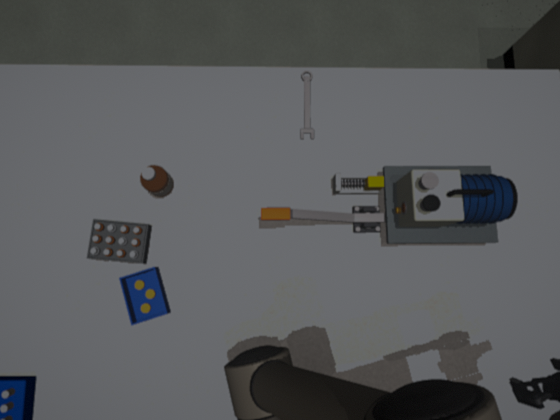

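The orange pad is at about (275,213) in the top view and (278,200) in the scene view. The pump is to the right in the top view, the chock is at (376,183), and the bottle at (157,181) is well clear of the pad. Next I'll measure these.

```bash
cat > h.py <<'E'
import numpy as np,cv2
def load(n): return dict(np.load(n+'.npz'))
def mask(im,lo,hi,roi):
    h=cv2.cvtColor(im,cv2.COLOR_RGB2HSV);m=cv2.inRange(h,lo,hi);z=np.zeros_like(m);a,b,c,d=roi;z[b:d,a:c]=m[b:d,a:c];return z
def ray(c,uv):
    d=np.linalg.inv(c['K'])@[uv[0],uv[1],1.];return -c['R'].T@c['t'],c['R'].T@d
def onplane(c,uv,z):
    o,d=ray(c,uv);return o+d*(z-o[2])/d[2]
def tri(c1,u1,c2,u2):
    o1,d1=ray(c1,u1);o2,d2=ray(c2,u2);s=np.linalg.lstsq(np.c_[d1,-d2],o2-o1,rcond=None)[0]
    p,q=o1+d1*s[0],o2+d2*s[1];return (p+q)/2,np.linalg.norm(p-q)
def cloud(c,m):
    v,u=np.nonzero((m>0)&(c['d']>0));z=c['d'][v,u];P=np.linalg.inv(c['K'])@np.c_[u*z,v*z,z].T
    return (c['R'].T@(P-c['t'].reshape(3,1))).T
E
python3 - <<'E'
from h import *
t,s=load('top0'),load('scene0')
for nm,lo,hi,rt,rs in(("pad",(5,150,120),(18,255,255),(240,190,310,235),(255,185,300,215)),("chock",(22,150,90),(34,255,255),(340,165,400,200),(170,255,215,300))):
    cs=[]
    for c,roi in((t,rt),(s,rs)):
        m=mask(c['im'],lo,hi,roi);k=max(cv2.findContours(m,0,2)[0],key=cv2.contourArea);M=cv2.moments(k)
        uv=(M['m10']/M['m00'],M['m01']/M['m00']);cs.append(uv)
        P=cloud(c,m);top=P[P[:,2]>np.percentile(P[:,2],60)-.006]
        print(nm,np.round(uv,1),cv2.contourArea(k),cv2.boundingRect(k),'zpct',np.round(np.percentile(P[:,2],[5,50,95]),3),'topmean',np.round(top.mean(0),3),np.round(top.min(0),3),np.round(top.max(0),3))
        if nm=="pad":
            print(' corners',[np.round(onplane(c,p,.126)[:2],3).tolist() for p in cv2.boxPoints(cv2.minAreaRect(k))])
    print(' tri',np.round(tri(t,cs[0],s,cs[1]),3) if 0 else tri(t,cs[0],s,cs[1]))
for n,uv in(("bottle",(157,181)),("pump corner NW",(385,167)),("pump corner SW",(385,244))):
    print(n,np.round(onplane(t,uv,.057),3))
E
```

```text
Traceback (most recent call last):
ValueError: max() iterable argument is empty
```

```bash
python3 - <<'E'
from h import *
t,s=load('top0'),load('scene0')
for c,uv in((t,(275,213)),(t,(376,183)),(s,(278,200)),(s,(186,277))): 
  p=c['im'][uv[1],uv[0]];print(p,cv2.cvtColor(p[None,None],cv2.COLOR_RGB2HSV))
E
sed -n 1,1p h.py
python3 - <<'E'
from h import *
t,s=load('top0'),load('scene0')
for nm,lo,hi,rt,rs in(("pad",(5,140,90),(18,255,255),(240,190,310,235),(255,185,300,215)),("chock",(20,140,70),(34,255,255),(340,165,400,200),(170,255,215,300))):
    cs=[]
    for c,roi in((t,rt),(s,rs)):
        m=mask(c['im'],lo,hi,roi);K=cv2.findContours(m,0,2)[0]
        if not K: print('none',nm);continue
        k=max(K,key=cv2.contourArea);M=cv2.moments(k)
        uv=(M['m10']/M['m00'],M['m01']/M['m00']);cs.append(uv)
        P=cloud(c,m);top=P[P[:,2]>np.percentile(P[:,2],60)-.006]
        print(nm,np.round(uv,1),cv2.contourArea(k),cv2.boundingRect(k),'zpct',np.round(np.percentile(P[:,2],[5,50,95]),3),'topmean',np.round(top.mean(0),3),np.round(top.min(0),3),np.round(top.max(0),3))
        if nm=="pad":
            print(' corners',[np.round(onplane(c,p,.126)[:2],3).tolist() for p in cv2.boxPoints(cv2.minAreaRect(k))])
    if len(cs)==2:print(' tri',tri(t,cs[0],s,cs[1]))
for n,uv in(("bottle",(157,181)),("pump corner NW",(385,167)),("pump corner SW",(385,244))):
    print(n,np.round(onplane(t,uv,.057),3))
E
```

```text
[110  74  26] [[[ 17 195 110]]]
[106 102   0] [[[ 29 255 106]]]
[126  69  22] [[[ 14 210 126]]]
[128 116  31] [[[ 26 193 128]]]
import numpy as np,cv2
pad [275.1 213.5] 305.0 (261, 208, 29, 12) zpct [0.118 0.121 0.124] topmean [0.537 0.017 0.121] [ 0.523 -0.016  0.117] [0.55  0.05  0.127]
 corners [[0.549, 0.05], [0.549, -0.015], [0.523, -0.015], [0.523, 0.05]]
pad [277.3 199.4] 218.0 (263, 193, 29, 14) zpct [0.119 0.121 0.124] topmean [0.539 0.016 0.121] [ 0.524 -0.017  0.117] [0.552 0.05  0.126]
 corners [[0.528, -0.018], [0.529, 0.052], [0.557, 0.047], [0.557, -0.021]]
 tri (array([0.53698361, 0.0170754 , 0.1181746 ]), np.float64(0.00018757075500779234))
chock [375.5 181. ] 149.5 (368, 176, 16, 11) zpct [0.05  0.053 0.056] topmean [ 0.632 -0.243  0.053] [ 0.618 -0.262  0.048] [ 0.646 -0.222  0.058]
chock [186.  273.6] 168.0 (177, 267, 19, 15) zpct [0.05  0.053 0.056] topmean [ 0.633 -0.243  0.053] [ 0.617 -0.263  0.048] [ 0.647 -0.222  0.059]
 tri (array([ 0.63197298, -0.24284533,  0.0512586 ]), np.float64(6.23606332345221e-05))
bottle [0.629 0.313 0.057]
pump corner NW [ 0.668 -0.267  0.057]
pump corner SW [ 0.47  -0.258  0.057]
```

Pad centre is (0.537, 0.017), with its top at about 0.121 by depth in both views and 0.118 triangulated, against 0.126 in the text. The levered edge is at y≈-0.26, so the pivot is about 0.24 away along -y, which matches. I'll go up and over, close the gripper and descend to contact.

Run:
```python
from workcell import r, optics, command_gripper
from h import *
t=load('top0')
print('fulcrum',onplane(t,(367,219),.04))
Q=[1,0,0,0]
s=r.read_state();p=np.array(s['eef_pos'])
r.move_straight([p[0],p[1],.40],speed=.25)
command_gripper(0.0,40)
r.reach([.537,.019,.30],Q)
s=r.read_state();print(s['time_s'],s['eef_pos'],s['eef_rot'],s['grip_width'],s['contact_force'],r.tip_extent)
im,d=optics.get_image("scene");cv2.imwrite("pics/s1.png",im[:,:,::-1])
r.move_straight([.537,.019,.17],speed=.15)
hit=r.move_straight([.537,.019,.130],speed=.03,max_force=3)
s=r.read_state();print(hit,s['time_s'],s['eef_pos'],s['contact_force'])
im,d=optics.get_image("scene");cv2.imwrite("pics/s2.png",im[:,:,::-1])
```

```text
fulcrum [ 0.53495187 -0.21965734  0.04      ]
3.7833 [0.53711626 0.01823383 0.30015779] [ 9.99999880e-01 -4.41936207e-04  1.59894857e-04  1.39770531e-04] 0.00011347570358661987 [-0.08622006  0.36222955  0.71505135] 0.025
True 5.6917 [0.53691484 0.01930063 0.14499628] [-0.03200176  0.87318181  4.83660534]
```

View pics/s2.png

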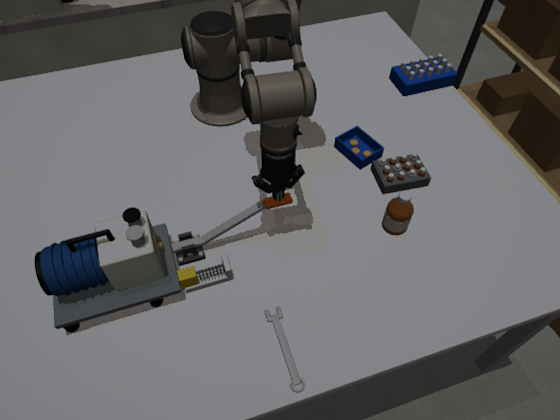

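The tips touch the pad's middle at (278,200), with tip z 0.120, agreeing with the measured 0.121. Now I'll press along the arc and watch the chock.

Run:
```python
from workcell import r, optics
from h import *
P=[]
p0=np.array([.537,.0193,.145])
for dz in(.020,.040,.055,.062):
    dy=.02*dz/.06
    hit=r.move_straight(p0+[0,dy,-dz],speed=.05,max_force=30)
    s=r.read_state();print(hit,round(s['time_s'],2),np.round(s['eef_pos'],4),np.round(s['contact_force'],1))
    if hit:break
r.hold(.6)
s=r.read_state();print(np.round(s['contact_force'],1))
im,d=optics.get_image("scene");cv2.imwrite("pics/s3.png",im[:,:,::-1])
cv2.imwrite("pics/s3z.png",cv2.resize(im[180:340,20:320,::-1],None,fx=2.6,fy=2.6))
c=dict(load('scene0'),im=im,d=d);m=mask(im,(20,140,70),(34,255,255),(150,255,215,300));Q=cloud(c,m);print('chock mean',Q.mean(0),Q.min(0),len(Q))
```

```text
False 6.32 [0.5381 0.0256 0.1265] [-1.5 -0.7 12.9]
False 6.89 [0.5381 0.0316 0.1064] [-1.5 -4.2 12.7]
False 7.36 [0.5383 0.0369 0.0914] [ 0.  -3.4 12.9]
False 7.66 [0.5383 0.0393 0.0844] [-0.3 -2.8 12.3]
[-0.2 -3.5 13.6]
chock mean [ 0.633482   -0.25503088  0.05271618] [ 0.61652189 -0.26238381  0.00977052] 52
```

View pics/s3z.png

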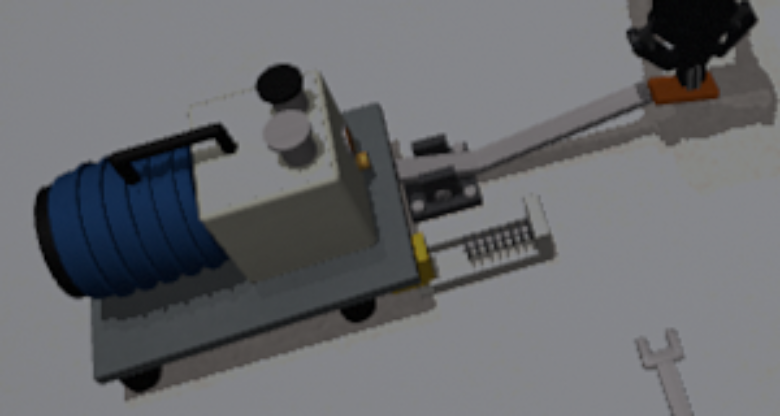

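The chock has slid in: only about 12 mm of its yellow block still shows, near (420,258) in the zoom. I'll release along the reverse arc, then check.

Run:
```python
from workcell import r, optics
from h import *
p0=np.array([.537,.0193,.145])
for dz in(.045,.030,.015,.0):
    r.move_straight(p0+[0,.02*dz/.06,-dz],speed=.04)
    s=r.read_state();print(round(s['time_s'],2),np.round(s['eef_pos'],4),np.round(s['contact_force'],1))
r.move_straight(p0+[0,0,.02],speed=.05)
r.move_straight(p0+[0,0,.15],speed=.2)
r.hold(.8)
s=r.read_state();print(s['time_s'],np.round(s['contact_force'],1))
for n in("scene","top"):
    im,d=optics.get_image(n);cv2.imwrite(f"pics/{n}4.png",im[:,:,::-1])
    c=dict(load(n+'0'),im=im,d=d);a=load(n+'0')
    if n=="scene":
        cv2.imwrite("pics/s4z.png",cv2.resize(im[180:340,20:320,::-1],None,fx=2.6,fy=2.6))
        m=mask(im,(20,140,70),(34,255,255),(150,255,215,300));Q=cloud(c,m);print('chock',Q.mean(0),len(Q))
        m=mask(im,(5,140,90),(18,255,255),(255,185,300,225));Q=cloud(c,m);print('pad',Q.mean(0),len(Q))
    else:
        # base plate strips: tilt from depth
        for cc in(a,c):
            m=np.zeros((420,560),np.uint8);m[172:240,388:400]=1;m[230:240,400:494]=1
            Q=cloud(cc,m);Q=Q[(Q[:,2]>.045)&(Q[:,2]<.085)]
            k=np.linalg.lstsq(np.c_[Q[:,:2],np.ones(len(Q))],Q[:,2],rcond=None)[0];print('plate slope',k[:2],len(Q),np.round(np.percentile(Q[:,2],[5,95]),3))
```

```text
8.91 [0.5367 0.0341 0.0995] [ 0.  -0.3  2.3]
9.45 [0.537  0.0292 0.1152] [-0.7  0.8 -0.3]
9.99 [0.537  0.0242 0.1302] [-0.3  0.1 -0.3]
10.53 [0.537  0.0192 0.1452] [ 0.6 -0.1  0.1]
12.6833 [ 0.  -0.2  0.7]
chock [ 0.63373924 -0.25452765  0.05372756] 49
pad [0.53756567 0.02668466 0.07521372] 99
plate slope [0.01488389 0.00482388] 1730 [0.054 0.067]
plate slope [0.00963964 0.04724514] 1701 [0.057 0.072]
```

View pics/s4z.png

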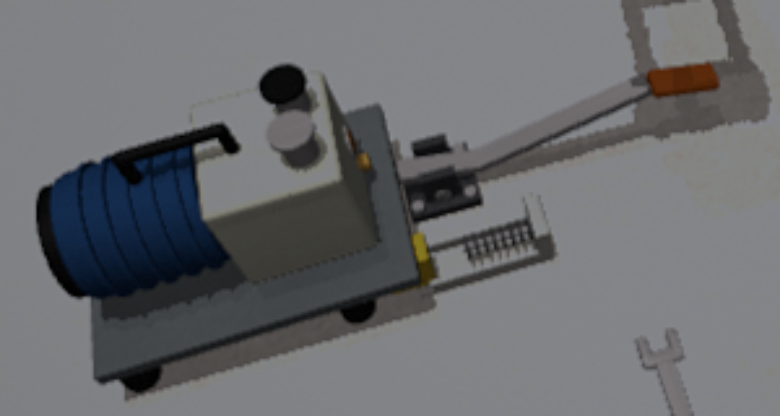

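View pics/top4.png

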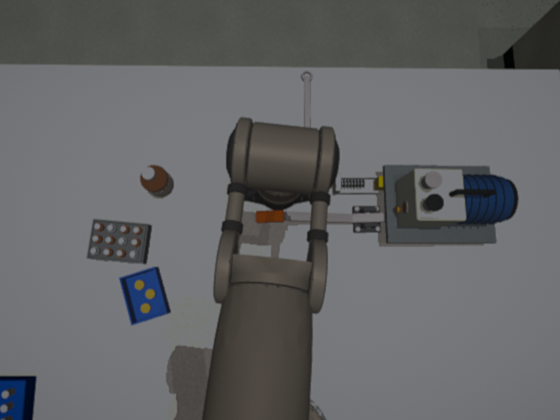

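The pump tilt slope is now 0.047 (0.005 before). The chock is in, the bar lies on its fulcrum, and the bottle is upright at (157,181). The plate corner moved by only about 1 px, and the robot is clear. I'm handing in.

```bash
python3 -c "
from workcell import r
print(r.read_state()['time_s']);r.finish_job()"
```

```text
12.7833
the job is handed in; nothing more can be done
```

The pump is propped on the chock, and I handed the job in at 12.8 s of the 32 s allowed. No verdict comes back, so these are my own last checks.

**What I did:** I lifted the arm over the pump, closed the fingers and touched the orange pad with the tips at z 0.120. I then pressed it down about 60 mm along its arc, at roughly 13 N. The chock slid in, and I let the bar back up and withdrew 150 mm.

**Last checks:**
- **Chock:** it moved about 12 mm by the centre of its visible part. Only about 12 mm of the 42 mm block still shows, which fits its full 30 mm travel.
- **Pump:** the base plate's slope went from about 0.005 to 0.047 along the bar, so it stands tipped by about 0.05 rad. Its plate corner moved by only about 1 px in the top view.
- **Bar:** it lies on its fulcrum with the pad resting low, at about z 0.075. From the pad's position I estimate its origin moved by at most about 6 mm.
- **Surroundings:** the bottle is upright where it was, and the tool force is near zero.

**Not measured or in disagreement:**
- **Lift angle:** I did not measure the tilt while the bar was lifting the pump. I take it as above 0.045 rad because the chock only slides in once the edge is up about 14 mm (roughly 0.058 rad).
- **Pad height:** the pad's top measured about 5 mm lower than the text says (0.121 by depth and 0.118 triangulated, against 0.126). The touch at 0.120 agreed with my measurement.
- **Depth bias:** the plate depth showed a sideways slope of about 0.015 before the lift and 0.010 after, so the tilt figure is approximate.

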